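# Unlock the cam and slide the sample jar in front of the level gauge

## Robot

A 7-joint arm with a two-finger parallel gripper is mounted at the origin on the work surface. World frame = base frame: x ahead of the robot, y to its left, z up, the work surface at z = 0. Lengths are in m, angles in rad, forces in N, time in s.
With the tool pointing down it reaches from about 0.4 to 0.75 m from the base axis. Payload 19.5 kg.
Tool frame: the origin (TCP) lies between the finger pads; the fingertips stand 25 mm ahead of it and the grasp point (between the pads) lies 6 mm ahead of it (r.tips_ahead is the distance from the TCP to the fingertips, in m); z points along the fingers, x is the direction in which the jaws open and shut, and the axes are right-handed (so a half turn about z gives the same grasp; the last joint's range is limited). The gripper opens to 85 mm and grips with 20 to 120 N. Pads are 22 mm wide; open, the fingers measure 114 mm over their backs; the gripper's body (76 mm by 85 mm) begins 54 mm behind the grasp point. The pads swing forward as they close: fully open they stand 13 mm farther back than shut.
Start: joints at [1.112, 0.707, -0.028, 1.485, 0.022, 0.951, -0.075], TCP at [0.233, -0.526, 0.256] pointing down, gripper open.
Joint ranges: [-2.71, 2.71], [-0.32, 2.16], [-1.57, 1.52], [0, 2.45], [-1.46, 4.6], [0, 2.02], [-2.83, 2.83]. Speed limits (rad/s): [1.89, 1.89, 2.57, 2.57, 3.01, 3.01, 3.01].

## Interface

Orientations are given as a unit quaternion [x, y, z, w].
In Python, from plant import r gives the robot as it stands. The module is installed in compiled form; this text tells all that it offers.
- The arm moves only by the shell command python3 -m crank 'ROWS' [FORCE]. ROWS is JSON, a list of rows, each a list of 7 numbers: the opening, from -1 (shut) to 1 (fully open), then the shift along the tool's x, y, z in cm, then the turn, a rotation vector about the tool's x, y, z in rad. In form: [[grip, x, y, z, wx, wy, wz], ...]. A call has 1 to 10 rows; each row is the pose to reach, as a shift and turn from the pose commanded when the call began, along the tool's axes at that moment; what a row does not reach only later rows make up. A row lasts 1/12 s, in which the tool goes at most 41.7 mm and 7.16 degrees, less where a joint would pass 70% of its speed; a pose out of reach is approached as far as the arm can. A call with a gripper value outside its range is refused whole. The fingers move at their own pace and stop on an object; FORCE is the grip in N (left out, the last holds). Time passes only in rows, so rows that repeat a pose let the fingers close. It gives the time, the measured TCP pose, the force and the opening at its end, in the units of the state.
- r.state(): the state, without advancing time (a new reading comes with each control period).
- r.camera(name): name is "scene" or "top"; returns a dict with "color" (384x512x3 uint8, red, green, blue), "fovy" (degrees; the focal length in pixels is half the picture's height over the tangent of half this angle, whatever the lens; pixels are square), "cx", "cy" (the principal point, pixels), "dist" ([k1, k2, p1, p2, k3] as OpenCV has them; the pictures are not rectified), "camera_from_world" (4x4, takes a point from world to camera coordinates). Camera axes: x right, y up, looking along -z (the intrinsics and any distortion apply to the point x, -y, -z); pixel columns grow to the right and rows downward; lengths in m; the calibration is good to about 2 mm. A picture is of the moment at which its call begins. There is no depth.
- r.hand_in(): hands the job in, once; it reports no verdict.
Trained networks look in a picture, given as the dict that the camera call returned (one of the last four; its "shot" number tells which), for a name from the list of things; names that differ only in an ending like _2 or _b are one class to them, and where a whole thing is asked for, a point or a joint stands for the part that bears it (a point fixed in the world has none). Each returns a list of dicts, best first, with "p" (0 to 1); they miss things now and then, are a little off and sometimes report something else, mostly with a low value. They report only what shows in the picture. A call takes as long as a camera call. They do not tell look-alikes from the thing itself.
- r.regions_of(picture, label): "pixels" (384x512 bool, what is visible of it) and "at" ([column, row] in pixels, amid what is visible of it).
The state is a dict: "clock": time; "qpos": joint angles; "dq": joint speeds; "effort": joint torques, N m; "ee_pos": TCP position; "tcp_rot": TCP orientation; "force": force on the tool from outside, world axes, zero at the start; "wrist_torque": the same for the moment, N m; "gripper_width": finger opening in m.
Only numpy, scipy, OpenCV 4.12 (cv2) and the standard library are available. Lean on these libraries where they do the work, as an engineer would, in place of code of your own. Each camera call takes 0.05 s, during which the arm holds its last target.

## Task

Bring the sample jar to the level gauge: first turn the cam plate by pushing its upright post round until the cam's low point faces the carriage squarely, and only then push the jar carriage forward by its upright plate until it is fully home against its stop. Push with the fingertips only, lift nothing, keep the jar standing in its nest, leave the other things on the bench where they are, and finish clear of everything.

Things in the scene. Friction and masses are not known exactly. Their poses are not given: they have to be found in the camera images.
- gauge_base: Flat aluminium base plate of the jar gauge, 310 x 120 x 12 mm, fixed. Origin: centre of its underside, on the bench. +x: the carriage's forward direction, along the long side from the white push plate to the cam; +y to the left when looking forward; z up. A grey sensor post, 24 x 14 mm, top 85 mm above the bench, stands on it at x 0, y -51 mm (right edge).
- cam_axis (a point): Vertical pivot axis of the cam, 80 mm forward of the base's centre, on its centre line, 35 mm above the bench (top of the cam disc). Steel disc, 60 mm diameter, centre 13 mm off the axis: rim 43 mm from the axis on its high side, 17 mm on its low side, opposite. A dark flat arm 16 mm wide (top 43 mm above the bench) points from the axis over the HIGH side to the post.
- cam_post (a point): Centre of the top of the black upright post at the end of the cam's arm: 14 mm diameter, 65 mm from the cam axis, reaching from 43 to 90 mm above the bench. It moves on a circle about the cam axis; pushing it sideways with about 5.5 N turns the cam, which then stays where it is left (stiff friction, no spring).
- cam_plate (a joint): Cam angle a, rad, growing anticlockwise from above. The post is at 65 mm x (cos a, sin a) from the axis in the base's frame. 0: low point faces the carriage squarely, arm and post point straight forward, away from it. Starts at 1.6 to 2.4 (post on the left, +y), blocking the carriage; turn it clockwise. Hard stops at -0.7 and 2.6, none at 0.
- carriage (a joint): Forward travel of the jar carriage along base +x, m: 0 at the start (fully back), 0.050 fully home at its stop. About 3 N of friction and slight damping, no spring: it stays where it is left. Unless the cam is turned to its low point, the carriage's steel nose meets the cam and stops short of home (12 to 22 mm short at the cam's starting angles).
- push_face (a point): Middle of the top edge of the rear face of the carriage's white upright push plate: 60 mm wide across the base, 10 mm thick, 16 to 85 mm above the bench. Push on its rear face, towards base +x. Moves with the carriage; at the start 95 mm behind the base's centre, with bare base plate (top 12 mm above the bench) for 60 mm behind it.
- nest (a point): Centre of the floor of the square nest on the carriage, 24 mm above the bench, 45 mm forward of the rear face of the push plate: inside 50 x 50 mm, walls 4 mm thick and 14 mm high. The sample jar stands in it.
- sample_jar: Closed white jar with a black cap, 47 mm diameter, 60 mm tall, about 140 g, standing loose in the nest; rides with the carriage. Origin: centre of its underside.
- spare_jar: Bystander: a second jar just like it, standing on the bench to the left of the base's rear half. Origin: centre of the underside.
- beaker: Bystander: clear open beaker, 68 mm diameter, 85 mm tall, on the bench to the right of the cam. Origin: centre of the underside.
- jar_cap: Bystander: loose black cap, 44 mm diameter, 16 mm tall, on the bench to the left of the base. Origin: centre of the underside.
- weight: Bystander: steel weight with a knob, 32 mm diameter, 48 mm tall, on the bench to the left of the cam. Origin: centre of the underside.
- scoop: Bystander: spoon-like scoop about 160 mm long, lying to the right of the base. Origin: middle, on the bench.
Things that resemble listed ones, but are neither listed nor needed, are in the scene too. What is shaped like the sample_jar but blue or green is not meant.

How it is judged:
By the outcome, as a careful person would: the job done as asked, in the order asked, and still so for the second after the job is handed in, with the robot touching nothing.
It also fails if it takes over 54 s, if anything falls off the work surface, if the arm or the gripper's body presses on something with over 40 N, if the wrist force passes 120 N, or if a joint passes its speed limit or range.

## Working session

There is one attempt and no reset: what is moved stays moved. The work goes in short steps, Python scripts to look and compute and a shell command to move; the robot and the scene stay as the last step left them, time stands still between calls to the robot, and variables do not carry over. Pictures are saved under pics/ and viewed, and the job is handed in when it is done.

```bash
mkdir -p pics
python3 - <<'E'
from plant import r
import cv2
s=r.state(); print({k:s[k] for k in ('clock','ee_pos','tcp_rot','force','gripper_width')})
for n in ('scene','top'):
    p=r.camera(n); cv2.imwrite(f'pics/{n}0.png',cv2.resize(p['color'][:,:,::-1],(800,600)))
    print(n,p['fovy'],p['cx'],p['cy'],p['dist'],p['camera_from_world'])
    for l in ('gauge_base','cam_post','cam_plate','carriage','sample_jar','spare_jar','beaker','weight'):
        print(l,[(round(d['p'],2),[round(float(x),1) for x in d['at']],int(d['pixels'].sum())) for d in r.regions_of(p,l)][:4])
E
```

```text
{'clock': 0.0, 'ee_pos': array([ 0.23270147, -0.52557248,  0.25586338]), 'tcp_rot': array([ 8.38112337e-01, -5.45497437e-01, -4.30951107e-04, -2.65321902e-04]), 'force': array([ 1.26387433, -0.05341531,  0.46345359]), 'gripper_width': 0.08564216051680837}
scene 55.67057667593157 254.26023409830702 192.33983154700826 [-0.02305686  0.          0.          0.          0.        ] [[-0.12917071  0.99161852  0.00276479  0.12427895]
 [-0.82977036 -0.10961374  0.54723485  0.39522925]
 [ 0.54295127  0.06839258  0.83697454 -1.09845824]
 [ 0.          0.          0.          1.        ]]
gauge_base [(0.79, [227.9, 227.1], 6988)]
cam_post [(0.95, [250.8, 236.4], 886)]
cam_plate [(0.87, [250.1, 232.9], 946)]
carriage [(0.72, [198.7, 209.8], 998)]
sample_jar [(0.66, [202.5, 200.0], 596), (0.65, [125.6, 170.6], 533), (0.61, [152.8, 142.0], 507), (0.3, [254.1, 187.9], 297)]
spare_jar [(0.94, [227.6, 159.9], 421)]
beaker [(0.97, [196.0, 279.2], 1425)]
weight [(0.74, [282.1, 198.1], 244)]
top 45.01265406989451 261.1701668307028 184.1832910512147 [0.00940048 0.         0.         0.         0.        ] [[ 0.02706932 -0.99950052  0.01630856 -0.09260454]
 [ 0.99414768  0.02862403  0.10416838 -0.53709743]
 [-0.10458317  0.01339335  0.99442595 -1.04726745]
 [ 0.          0.          0.          1.        ]]
gauge_base [(0.79, [283.6, 171.2], 6509)]
cam_post [(0.98, [251.9, 151.3], 578)]
cam_plate [(0.64, [254.0, 153.0], 611)]
carriage [(0.79, [289.4, 186.2], 801)]
sample_jar [(0.88, [299.0, 181.4], 336), (0.78, [383.2, 210.5], 426), (0.55, [364.2, 254.2], 411)]
spare_jar [(0.89, [278.2, 235.4], 335), (0.29, [257.1, 205.2], 259)]
beaker [(0.72, [277.1, 232.4], 301), (0.65, [289.0, 103.4], 818), (0.64, [251.9, 149.0], 614)]
weight [(0.44, [225.3, 197.3], 172)]
```

View pics/scene0.png

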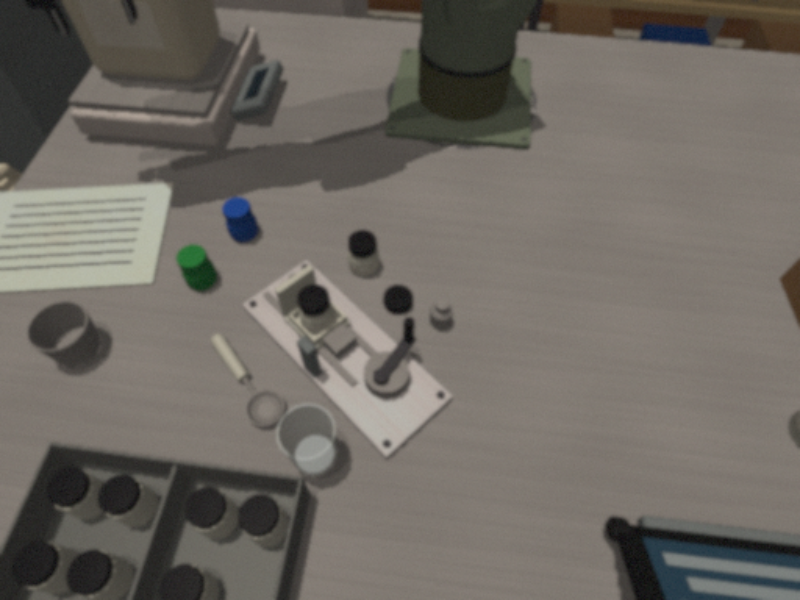

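View pics/top0.png

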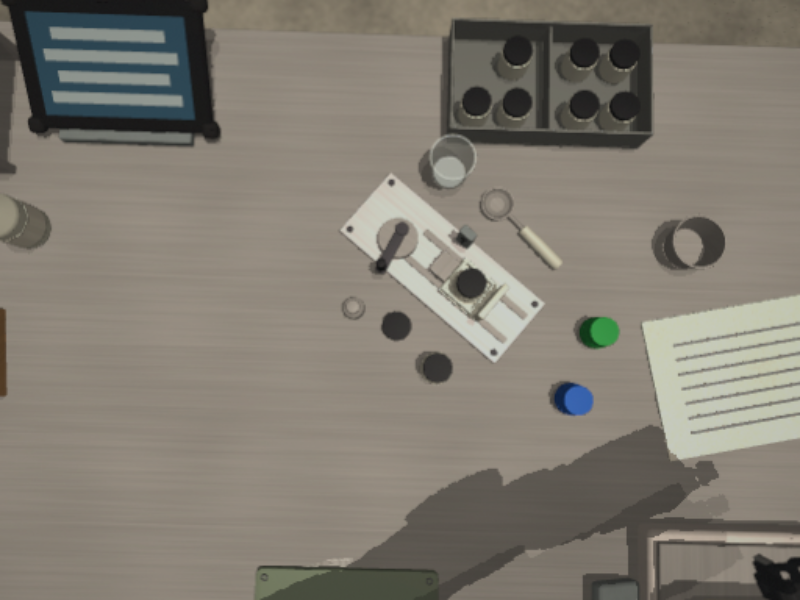

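The pictures show the gauge at about (440,270) in the top view. Its push plate is at (492,300), the cam at (397,240) and the post at (381,266). The jar on the carriage at (470,284) is the sample jar, and the one at (437,368) is the spare. Next I'll measure the base pose.

```bash
cat > h.py <<'E'
import numpy as np, cv2
def K(p):
    f=p['color'].shape[0]/2/np.tan(np.radians(p['fovy'])/2)
    return np.array([[f,0,p['cx']],[0,f,p['cy']],[0,0,1.]])
F=np.diag([1.,-1,-1])
def proj(p,X):
    T=p['camera_from_world']; X=np.atleast_2d(X)
    c=(X@T[:3,:3].T+T[:3,3])@F
    return cv2.projectPoints(c.reshape(-1,1,3),np.zeros(3),np.zeros(3),K(p),np.array(p['dist'],float))[0].reshape(-1,2)
def back(p,uv,z):
    T=p['camera_from_world']; R=T[:3,:3]; o=-R.T@T[:3,3]
    n=cv2.undistortPoints(np.array(uv,float).reshape(-1,1,2),K(p),np.array(p['dist'],float)).reshape(-1,2)
    d=np.c_[n,np.ones(len(n))]@F@R
    return o+d*((z-o[2])/d[:,2])[:,None]
def base(pose,P):
    x,y,t=pose;P=np.atleast_2d(P).astype(float);c,s=np.cos(t),np.sin(t)
    return np.c_[x+c*P[:,0]-s*P[:,1],y+s*P[:,0]+c*P[:,1],P[:,2]]
E
python3 - <<'E'
from plant import r
from h import *
from scipy.optimize import least_squares
C=np.array([[.155,-.06,.012],[.155,.06,.012],[-.155,.06,.012],[-.155,-.06,.012]])
S={}
# initial corners in 800-px pics, refined
init={'top':[(391,176),(342,232),(496,361),(543,303)],'scene':[(389,454),(452,396),(308,262),(244,303)]}
res={}
ps={}
for n in init:
    p=ps[n]=r.camera(n)
    uv=np.array(init[n],float)/1.5625
    g=cv2.cvtColor(p['color'],cv2.COLOR_RGB2GRAY)
    uv2=cv2.cornerSubPix(g,uv.astype(np.float32).reshape(-1,1,2),(4,4),(-1,-1),(3,50,.01)).reshape(-1,2)
    print(n,np.round(uv2-uv,1).tolist())
    S[n]=uv2
    W=back(p,uv2,.012); print(np.round(W,4).tolist(), [round(float(np.linalg.norm(W[i]-W[i-1])),4) for i in range(4)])
def f(q,ns): return np.concatenate([(proj(ps[n],base(q,C))-S[n]).ravel() for n in ns])
W=back(ps['top'],S['top'],.012);d=W[0]-W[3]
q0=[*W.mean(0)[:2],np.arctan2(d[1],d[0])]
for ns in (['top'],['scene'],['top','scene']):
    o=least_squares(f,q0,args=(ns,),loss='soft_l1'); print(ns,np.round(o.x,4),np.round(o.fun,1).tolist())
q=o.x; np.save('pose.npy',q)
for n,p in ps.items():
    for l in ('cam_post','sample_jar'):
        d=r.regions_of(p,l)[0]; print(n,l,d['at'])
    im=p['color'][:,:,::-1].copy(); a=np.array(S[n].mean(0)).astype(int)
    k=5
    x0,y0=a[0]-75,a[1]-58
    im=cv2.resize(im[y0:y0+116,x0:x0+150],None,fx=k,fy=k,interpolation=cv2.INTER_CUBIC)
    def draw(P,col,close=True):
        u=((proj(p,base(q,P))-[x0,y0]+.5)*k).astype(int); cv2.polylines(im,[u],close,col,1)
    draw(C,(0,0,255))
    draw([[-.095,-.03,.085],[-.095,.03,.085],[-.085,.03,.085],[-.085,-.03,.085]],(255,0,0))
    t=np.linspace(0,2*np.pi,40)
    draw(np.c_[.08+.065*np.cos(t),.065*np.sin(t),0*t+.09],(0,200,0))
    for a in (1.6,2.0,2.4): draw([[.08,0,.043],[.08+.065*np.cos(a),.065*np.sin(a),.043],[.08+.065*np.cos(a),.065*np.sin(a),.09]],(0,255,255),False)
    cv2.imwrite(f'pics/{n}1.png',im)
E
```

```text
top [[-0.2, 0.5], [0.6, -1.6], [-2.1, -1.6], [-1.6, 0.3]]
[[0.7114, -0.0466, 0.012], [0.6273, 0.0236, 0.012], [0.4386, -0.2072, 0.012], [0.5232, -0.2782, 0.012]] [0.2985, 0.1095, 0.2982, 0.1105]
scene [[-1.7, 1.2], [-4.0, 2.1], [2.8, 3.9], [0.0, -0.0]]
[[0.7212, -0.0451, 0.012], [0.6369, 0.0214, 0.012], [0.4511, -0.1959, 0.012], [0.5257, -0.281, 0.012]] [0.3064, 0.1074, 0.2859, 0.1131]
['top'] [ 0.5754 -0.1268  0.8812] [-0.4, -3.6, -3.1, -0.2, 0.4, 3.5, 2.7, 0.2]
['scene'] [ 0.5799 -0.1241  0.8639] [-0.4, 2.5, 5.6, -0.2, -1.4, -6.2, 0.1, -0.3]
['top', 'scene'] [ 0.5777 -0.1257  0.8725] [-0.3, -4.8, -3.3, -1.8, -0.7, 2.8, 2.0, -0.3, -0.4, 1.0, 5.2, -1.9, -2.4, -6.8, -0.6, -0.7]
top cam_post [252.8, 150.7]
top sample_jar [300.9, 180.5]
scene cam_post [251.4, 235.8]
scene sample_jar [124.9, 171.0]
```

View pics/top1.png

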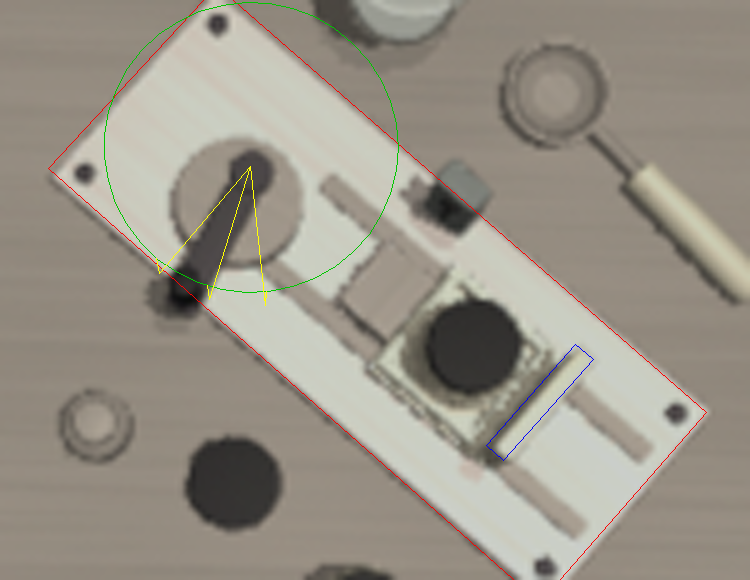

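View pics/scene1.png

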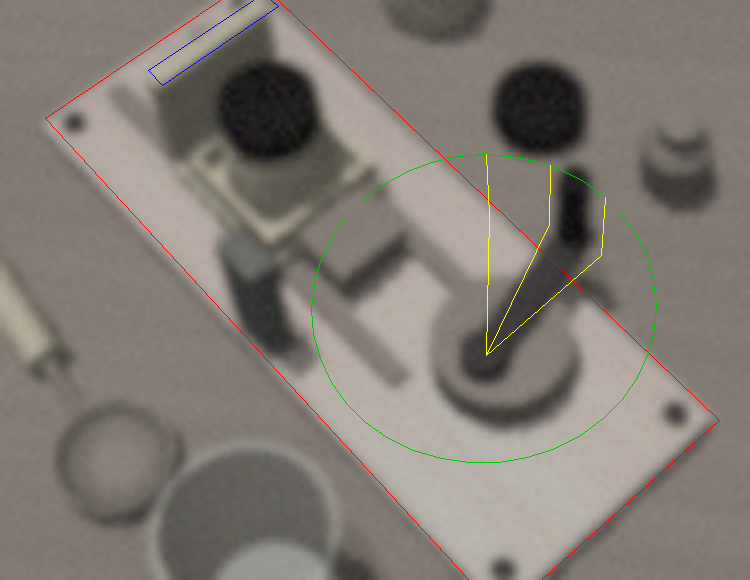

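The overlay fits to within a few mm. I'll refine it with the four bolt heads, which are symmetric about the base centre.

Run:
```python
from plant import r
from h import *
from scipy.optimize import least_squares
q=np.load('pose.npy'); S={};ps={}
sg=np.array([[1,-1],[1,1],[-1,1],[-1,-1]])
B0=np.c_[sg*[.143,.048],np.full(4,.012)]
for n in('top','scene'):
    p=ps[n]=r.camera(n); g=255.-cv2.cvtColor(p['color'],cv2.COLOR_RGB2GRAY)
    out=[]
    for u in proj(p,base(q,B0)):
        for it in range(5):
            c=np.round(u).astype(int);R=4
            w=g[c[1]-R:c[1]+R+1,c[0]-R:c[0]+R+1]; yy,xx=np.mgrid[-R:R+1,-R:R+1]
            w=np.clip(w-w.max()+45,0,None)*(xx**2+yy**2<=R*R)
            u=c+[(w*xx).sum()/w.sum(),(w*yy).sum()/w.sum()]
        out.append(u)
    S[n]=np.array(out); W=back(p,out,.013)
    print(n,np.round(out,1).tolist(),'side lengths',[round(float(np.linalg.norm(W[i]-W[i-1])),4) for i in range(4)])
def f(v,ns): return np.concatenate([(proj(ps[n],base(v[:3],np.c_[sg*v[3:5],np.full(4,.013)]))-S[n]).ravel() for n in ns])
for ns in (['top'],['scene'],['top','scene']):
    o=least_squares(f,[*q,.143,.048],args=(ns,),x_scale=[.01,.01,.02,.01,.01]); print(ns,np.round(o.x,4),np.round(o.fun,1).tolist())
q=o.x[:3];np.save('pose.npy',q)
C=np.array([[.155,-.06,.012],[.155,.06,.012],[-.155,.06,.012],[-.155,-.06,.012]])
ims=[]
for n,p in ps.items():
    im=p['color'][:,:,::-1].copy(); a=S[n].mean(0).astype(int);k=5
    x0,y0=a[0]-78,a[1]-66
    im=cv2.resize(im[y0:y0+120,x0:x0+156],None,fx=k,fy=k,interpolation=cv2.INTER_CUBIC)
    def draw(P,col,close=True):
        u=((proj(p,base(q,P))-[x0,y0]+.5)*k).astype(int); cv2.polylines(im,[u],close,col,1)
    draw(C,(0,0,255)); draw([[-.095,-.03,.085],[-.095,.03,.085],[-.085,.03,.085],[-.085,-.03,.085]],(255,0,0))
    t=np.linspace(0,2*np.pi,60)
    draw(np.c_[.08+.065*np.cos(t),.065*np.sin(t),0*t+.09],(0,200,0))
    for a in (1.6,1.8,2.0): 
        e=[.08+.065*np.cos(a),.065*np.sin(a)];draw([[.08,0,.043],[*e,.043],[*e,.09]],(0,255,255),False)
        draw(np.c_[e[0]+.007*np.cos(t),e[1]+.007*np.sin(t),0*t+.09],(255,0,255))
    cv2.imwrite(f'pics/{n}2.png',im)
for l in('spare_jar','jar_cap','weight','beaker'):
    d=[x for x in r.regions_of(ps['top'],l)]
    for x in d[:3]:
        h={'spare_jar':.06,'jar_cap':.016,'weight':.048,'beaker':.04}[l]
        w=back(ps['top'],[x['at']],h)[0]; c,s=np.cos(q[2]),np.sin(q[2]);dx,dy=w[:2]-q[:2]
        print(l,round(x['p'],2),np.round(w,3),'in base',round(c*dx+s*dy,3),round(-s*dx+c*dy,3))
```

```text
top [[250.0, 116.2], [223.3, 146.0], [315.3, 225.0], [341.6, 194.1]] side lengths [0.2857, 0.0962, 0.286, 0.0963]
scene [[247.2, 283.6], [281.7, 252.3], [193.6, 168.3], [161.4, 194.1]] side lengths [0.2855, 0.096, 0.2931, 0.0984]
['top'] [ 0.5763 -0.1268  0.8861  0.1429  0.0481] [-0.1, -0.1, 0.1, 0.1, 0.0, 0.0, -0.1, -0.0]
['scene'] [ 0.5767 -0.1287  0.8867  0.1445  0.0482] [0.1, -0.0, 0.2, -0.2, 0.6, 1.3, -0.8, -1.0]
['top', 'scene'] [ 0.5767 -0.1278  0.8865  0.1436  0.0482] [0.1, -0.4, 0.3, -0.2, 0.7, 0.1, 0.6, 0.0, 0.2, -0.3, 0.3, -0.4, 1.2, 1.6, -0.1, -0.8]
spare_jar 0.53 [ 0.421 -0.126  0.06 ] in base -0.097 0.122
jar_cap 0.5 [ 0.487 -0.071  0.016] in base -0.013 0.105
jar_cap 0.17 [ 0.417 -0.122  0.016] in base -0.097 0.128
weight 0.65 [ 0.508 -0.     0.048] in base 0.055 0.134
beaker 0.7 [ 0.733 -0.135  0.04 ] in base 0.093 -0.126
```

View pics/top2.png

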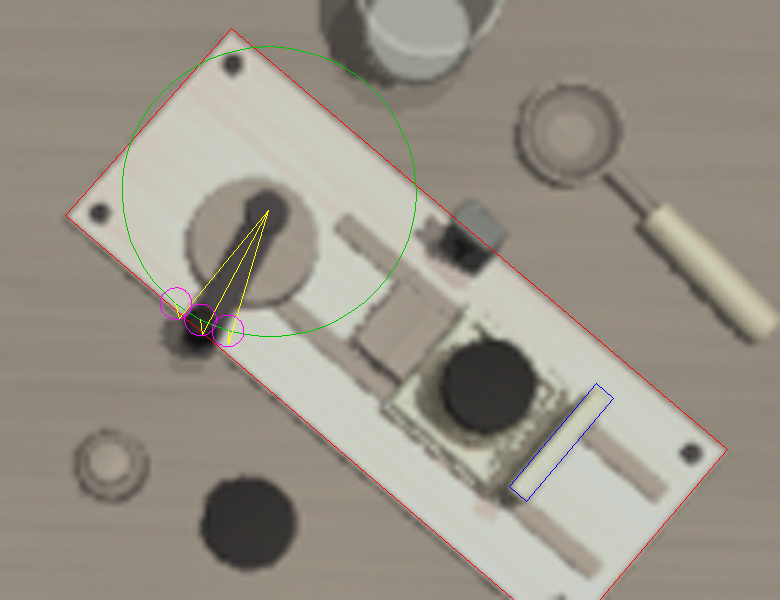

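View pics/scene2.png

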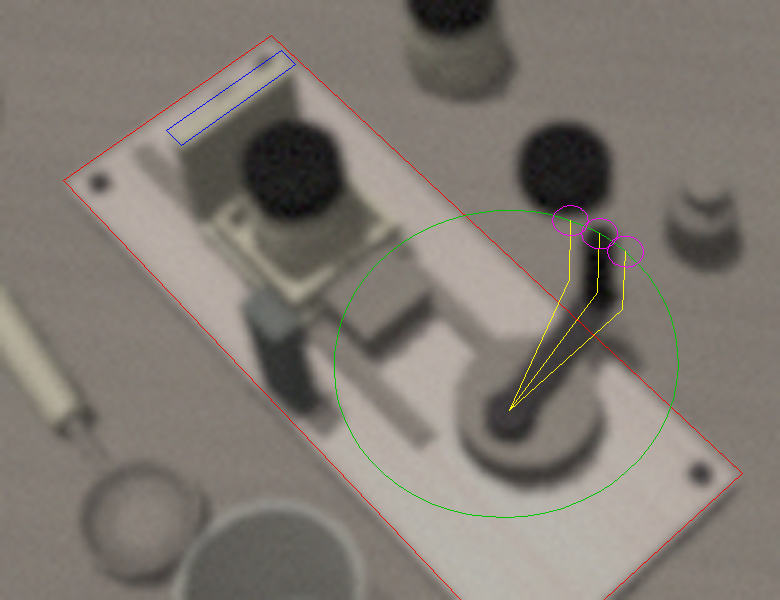

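The base pose is (0.577, -0.128, yaw 0.8865 rad), with residuals of about 1 mm, and the post is at a≈1.8. I'll push with shut fingers, using the tool's -y face (pads 22 mm wide). Now I'll work out the approach.

```bash
cat > go.py <<'E'
import sys
from plant import r
from h import *
from scipy.spatial.transform import Rotation as R
# usage: targets in base frame: list of (bx,by,z,dirBase) where dirBase = direction of tool -y in base frame
def rows(targets,cmd=None):
    s=r.state(); q=np.load('pose.npy')
    p0=np.array(s['ee_pos']); R0=R.from_quat(s['tcp_rot'])
    for bx,by,z,d in targets:
        P=base(q,[[bx,by,z]])[0]; th=d+q[2]      # -y axis angle
        yv=np.array([-np.cos(th),-np.sin(th),0]); zv=np.array([0,0,-1.]); xv=np.cross(yv,zv)
        Rt=R.from_matrix(np.c_[xv,yv,zv])
        print(np.round(R0.inv().apply(P-p0)*100,1).tolist(), np.round((R0.inv()*Rt).as_rotvec(),3).tolist(), 'world',np.round(P,3))
def where():
    s=r.state(); q=np.load('pose.npy'); c,sn=np.cos(q[2]),np.sin(q[2]); d=s['ee_pos'][:2]-q[:2]
    y=R.from_quat(s['tcp_rot']).as_matrix()[:,1]
    print('t',s['clock'],'base xyz',np.round([c*d[0]+sn*d[1],-sn*d[0]+c*d[1],s['ee_pos'][2]],4),'dir',round(float((np.arctan2(-y[1],-y[0])-q[2]+np.pi)%(2*np.pi)-np.pi),3),'F',np.round(s['force'],1),'w',round(s['gripper_width'],3),'q',np.round(s['qpos'],2))
E
python3 - <<'E'
from go import *
print(r.tips_ahead); where()
a=1.8; d=a-np.pi/2; px,py=.08+.065*np.cos(a),.065*np.sin(a)
o=.030
rows([(px-o*np.cos(d),py-o*np.sin(d),.22,d),(px-o*np.cos(d),py-o*np.sin(d),.085,d)])
E
```

```text
0.025
t 1.5 base xyz [-0.5257  0.0149  0.2563] dir -0.47 F [-0.4 -0.7 -0.1] w 0.085 q [ 1.11  0.71 -0.03  1.48  0.02  0.95 -0.08]
[-29.1, -48.2, 3.6] [-0.0, 0.0, -0.699] world [ 0.556 -0.064  0.22 ]
[-29.1, -48.2, 17.1] [-0.0, 0.0, -0.699] world [ 0.556 -0.064  0.085]
```

```bash
python3 -m crank '[[-1,-3,-5,0,0,0,0],[-1,-6,-10,0,0,0,-0.1],[-1,-9,-15,0,0,0,-0.2],[-1,-12,-20,0,0,0,-0.3],[-1,-15,-25,0,0,0,-0.4],[-1,-18,-30,0,0,0,-0.5],[-1,-20,-33,0,0,0,-0.6],[-1,-22,-36.5,0,0,0,-0.7],[-1,-24,-40,0,0,0,-0.7],[-1,-26,-43,0,0,0,-0.7]]' 30
python3 - <<'E'
from go import *
where()
a=1.8; d=a-np.pi/2; px,py=.08+.065*np.cos(a),.065*np.sin(a)
o=.030
rows([(px-o*np.cos(d),py-o*np.sin(d),.22,d),(px-o*np.cos(d),py-o*np.sin(d),.085,d)])
E
```

```text
clock: 2.33
ee_pos: [0.4729, -0.1829, 0.2564]
tcp_rot: [0.974, -0.225, 0.0, -0.0]
force: [1.2, -1.2, -0.3]
gripper_width: 0.0002
t 2.3333 base xyz [-0.1083  0.0456  0.2564] dir 0.231 F [ 1.2 -1.2 -0.3] w 0.0 q [ 0.41  0.61 -0.18  1.73  0.14  0.82 -0.29]
[2.2, -14.3, 3.6] [-0.0, -0.0, 0.002] world [ 0.556 -0.064  0.22 ]
[2.2, -14.3, 17.1] [-0.0, -0.0, 0.002] world [ 0.556 -0.064  0.085]
```

```bash
python3 -m crank '[[-1,0,0,0,0,0,0],[-1,0,0,0,0,0,0]]'
python3 - <<'E'
from go import *
where()
a=1.8; d=a-np.pi/2; px,py=.08+.065*np.cos(a),.065*np.sin(a)
o=.030
rows([(px-o*np.cos(d),py-o*np.sin(d),.22,d),(px-o*np.cos(d),py-o*np.sin(d),.085,d)])
E
```

```text
clock: 2.5
ee_pos: [0.473, -0.1826, 0.2562]
tcp_rot: [0.975, -0.223, 0.0, -0.0]
force: [-0.5, -0.3, -0.4]
gripper_width: -0.0002
t 2.5 base xyz [-0.108   0.0457  0.2562] dir 0.234 F [-0.5 -0.3 -0.4] w -0.0 q [ 0.41  0.61 -0.18  1.73  0.14  0.82 -0.28]
[2.3, -14.3, 3.6] [-0.001, 0.0, 0.005] world [ 0.556 -0.064  0.22 ]
[2.3, -14.2, 17.1] [-0.001, 0.0, 0.005] world [ 0.556 -0.064  0.085]
```

```bash
python3 -m crank '[[-1,0.6,-3.5,0,0,0,0],[-1,1.2,-7,0,0,0,0],[-1,1.8,-11,0,0,0,0],[-1,2.3,-14.2,0,0,0,0],[-1,2.3,-14.2,3,0,0,0],[-1,2.3,-14.2,6,0,0,0],[-1,2.3,-14.2,8,0,0,0],[-1,2.3,-14.2,9,0,0,0],[-1,2.3,-14.2,9,0,0,0]]'
python3 - <<'E'
from go import *
where()
for n in('top','scene'):
    p=r.camera(n);u=proj(p,base(np.load('pose.npy'),[[.03,0,.06]]))[0].astype(int)
    cv2.imwrite(f'pics/{n}3.png',cv2.resize(p['color'][max(0,u[1]-75):u[1]+75,u[0]-100:u[0]+100,::-1],None,fx=4,fy=4,interpolation=cv2.INTER_CUBIC))
E
```

```text
clock: 3.25
ee_pos: [0.5541, -0.068, 0.1648]
tcp_rot: [0.974, -0.226, -0.001, 0.0]
force: [0.0, -0.1, 1.4]
gripper_width: 0.0001
t 3.25 base xyz [0.0321 0.0552 0.1648] dir 0.229 F [ 0.  -0.1  1.4] w 0.0 q [ 0.13  0.81 -0.13  1.65  0.15  0.7  -0.53]
```

View pics/top3.png

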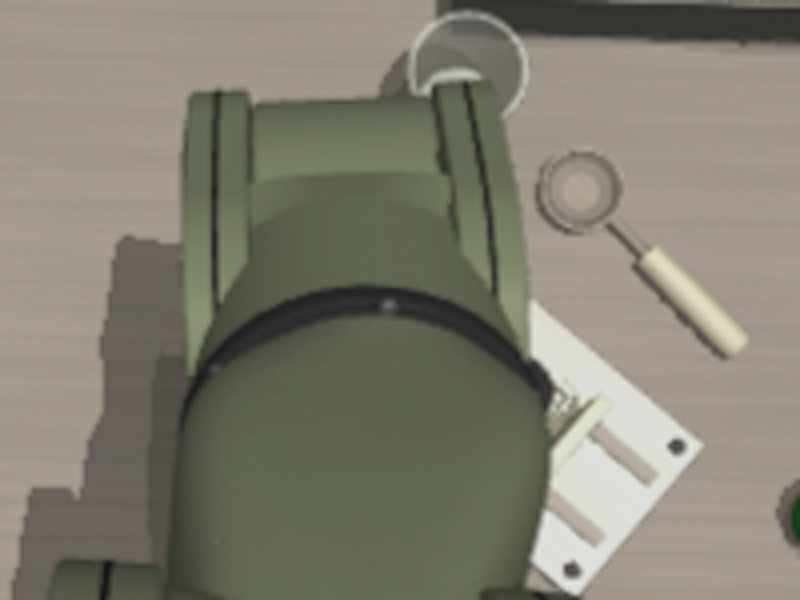

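View pics/scene3.png

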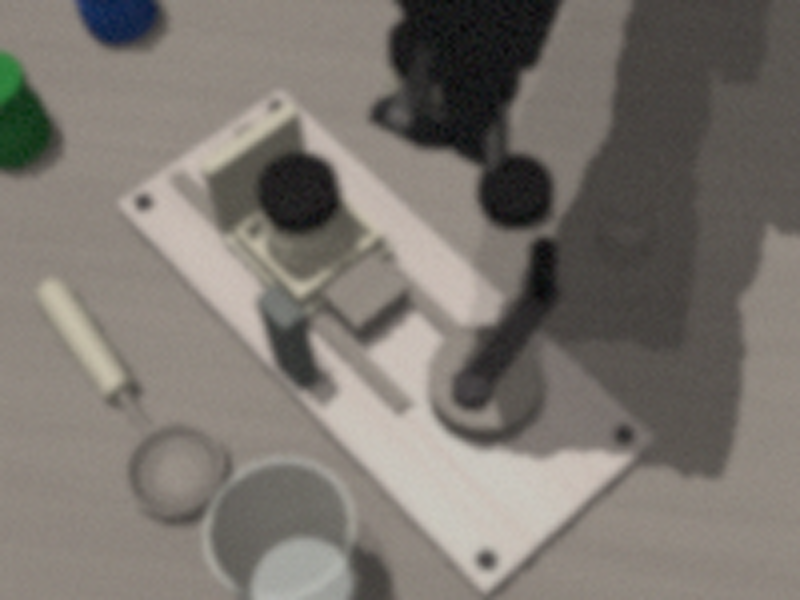

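```bash
python3 -m crank '[[-1,0,0,2,0,0,0],[-1,0,0,4,0,0,0],[-1,0,0,4,0,0,0]]'
python3 - <<'E'
from go import *
where();q=np.load('pose.npy');s=r.state()
n='scene'
p=r.camera(n);u=proj(p,base(q,[[.03,0,.06]]))[0].astype(int);o=u-[100,75]
im=cv2.resize(p['color'][o[1]:o[1]+150,o[0]:o[0]+200,::-1],None,fx=4,fy=4,interpolation=cv2.INTER_CUBIC)
Rm=R.from_quat(s['tcp_rot']).as_matrix()
def dr(P,c):
    cv2.polylines(im,[((proj(p,P)-o+.5)*4).astype(int)],True,c,1)
box=np.array([[x,y,.025] for x,y in((-.0145,-.011),(.0145,-.011),(.0145,.011),(-.0145,.011))])
dr(s['ee_pos']+box@Rm.T,(0,0,255)); dr(np.array([s['ee_pos'],s['ee_pos']+Rm[:,2]*.025]),(0,255,255))
a=1.8;e=[.08+.065*np.cos(a),.065*np.sin(a)];dr(base(q,[[*e,.043],[*e,.09]]),(0,255,0))
cv2.imwrite(f'pics/{n}4.png',im)
E
```

```text
clock: 3.6
ee_pos: [0.5544, -0.0673, 0.1251]
tcp_rot: [0.974, -0.225, -0.001, 0.0]
force: [-0.9, -0.3, -1.0]
gripper_width: 0.0003
t 3.6 base xyz [0.0328 0.0555 0.1251] dir 0.23 F [-0.9 -0.3 -1. ] w 0.0 q [ 0.13  0.87 -0.12  1.68  0.16  0.6  -0.54]
```

View pics/scene4.png

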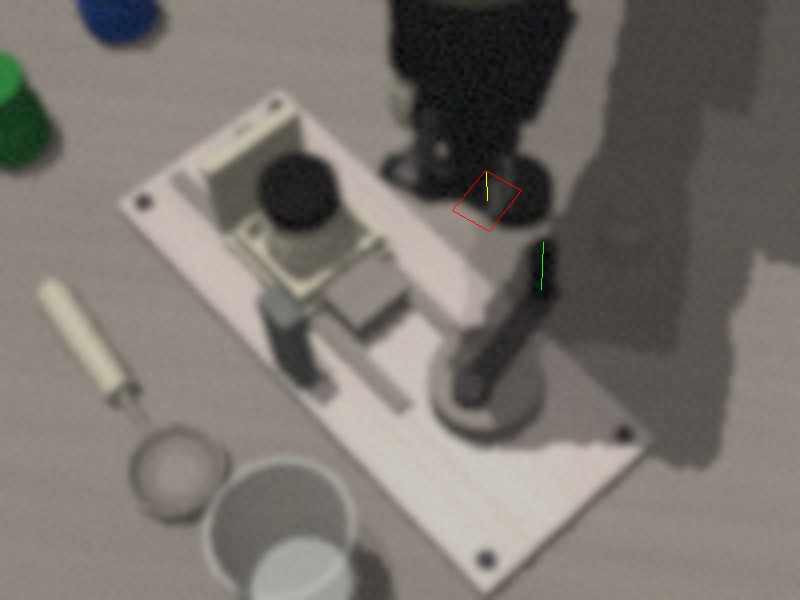

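```bash
python3 -m crank '[[-1,0,0,2,0,0,0],[-1,0,0,4,0,0,0],[-1,0,0,4,0,0,0]]'
cat >> go.py <<'E'
def arc(al,off=.018,z=.085,rad=.065):
    T=[]
    for a in al:
        d=a-np.pi/2; T.append((.08+rad*np.cos(a)-off*np.cos(d),rad*np.sin(a)-off*np.sin(d),z,d))
    rows(T)
E
python3 - <<'E'
from go import *
where(); arc([1.8,1.7,1.6,1.5,1.4,1.3,1.2,1.1,1.0])
E
```

```text
clock: 3.9
ee_pos: [0.5546, -0.0672, 0.0855]
tcp_rot: [0.974, -0.225, -0.001, 0.0]
force: [-0.8, -0.6, -1.0]
gripper_width: 0.0001
t 3.9 base xyz [0.033  0.0554 0.0855] dir 0.23 F [-0.8 -0.6 -1. ] w 0.0 q [ 0.12  0.93 -0.11  1.7   0.18  0.52 -0.55]
[-0.0, -1.5, 0.1] [0.001, 0.001, 0.001] world [ 0.561 -0.053  0.085]
[-0.2, -2.2, 0.1] [0.001, 0.001, 0.101] world [ 0.562 -0.047  0.085]
[-0.3, -2.8, 0.1] [0.001, 0.001, 0.201] world [ 0.565 -0.04   0.085]
[-0.3, -3.5, 0.1] [0.001, 0.001, 0.301] world [ 0.568 -0.034  0.085]
[-0.2, -4.2, 0.1] [0.001, 0.001, 0.401] world [ 0.571 -0.029  0.085]
[-0.1, -4.9, 0.1] [0.001, 0.001, 0.501] world [ 0.575 -0.023  0.085]
[0.1, -5.5, 0.1] [0.001, 0.001, 0.601] world [ 0.58  -0.018  0.085]
[0.3, -6.1, 0.1] [0.001, 0.001, 0.701] world [ 0.585 -0.014  0.085]
[0.7, -6.7, 0.0] [0.001, 0.001, 0.801] world [ 0.59  -0.01   0.085]
```

```bash
python3 -m crank '[[-1,0,-0.7,0,0,0,0],[-1,0,-1.5,0,0,0,0],[-1,-0.2,-2.2,0,0,0,0.1],[-1,-0.3,-2.8,0,0,0,0.2],[-1,-0.3,-3.5,0,0,0,0.3],[-1,-0.2,-4.2,0,0,0,0.4],[-1,-0.1,-4.9,0,0,0,0.5],[-1,-0.1,-4.9,0,0,0,0.5]]'
python3 - <<'E'
from go import *
where(); arc([1.2,1.1,1.0,.9,.8,.7,.6,.5,.4,.3]);q=np.load('pose.npy')
p=r.camera('scene');u=proj(p,base(q,[[.03,0,.06]]))[0].astype(int);o=u-[100,75]
cv2.imwrite('pics/scene5.png',cv2.resize(p['color'][o[1]:o[1]+150,o[0]:o[0]+200,::-1],None,fx=4,fy=4,interpolation=cv2.INTER_CUBIC))
E
```

```text
clock: 4.57
ee_pos: [0.5767, -0.0208, 0.088]
tcp_rot: [0.887, -0.461, 0.001, -0.001]
force: [0.0, 1.1, -0.0]
gripper_width: 0.0001
t 4.5667 base xyz [0.083  0.0676 0.088 ] dir -0.274 F [ 0.   1.1 -0. ] w 0.0 q [-0.03  0.95  0.03  1.64 -0.04  0.55 -0.94]
[-0.1, -0.4, 0.3] [-0.002, -0.0, 0.097] world [ 0.58  -0.018  0.085]
[-0.1, -1.0, 0.3] [-0.002, -0.0, 0.197] world [ 0.585 -0.014  0.085]
[-0.2, -1.7, 0.3] [-0.002, -0.0, 0.297] world [ 0.59  -0.01   0.085]
[-0.1, -2.4, 0.3] [-0.002, -0.0, 0.397] world [ 0.596 -0.006  0.085]
[0.0, -3.1, 0.3] [-0.002, -0.0, 0.497] world [ 0.602 -0.003  0.085]
[0.2, -3.7, 0.3] [-0.002, 0.0, 0.597] world [ 0.608 -0.001  0.085]
[0.4, -4.3, 0.3] [-0.002, 0.0, 0.697] world [0.615 0.    0.085]
[0.8, -4.9, 0.3] [-0.002, 0.0, 0.797] world [0.621 0.001 0.085]
[1.1, -5.5, 0.3] [-0.002, 0.0, 0.897] world [0.628 0.002 0.085]
[1.5, -6.0, 0.3] [-0.002, 0.0, 0.997] world [0.635 0.001 0.085]
```

View pics/scene5.png

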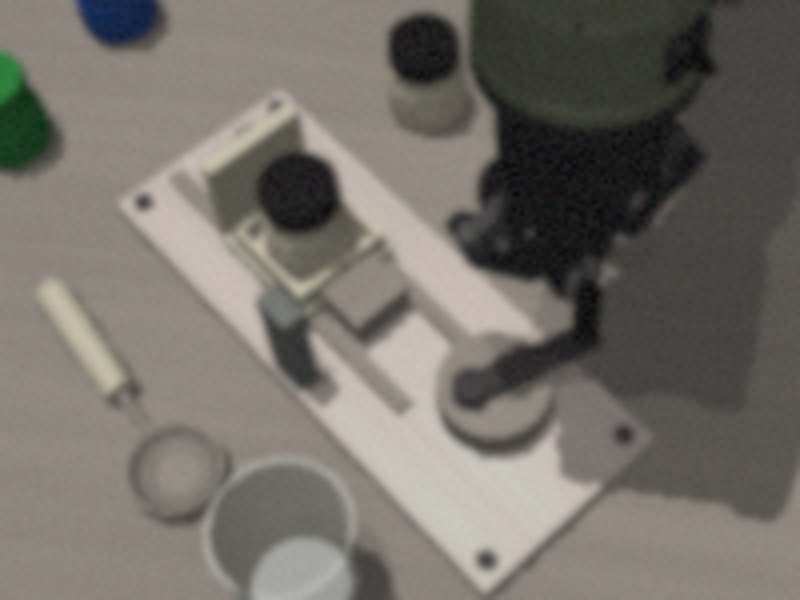

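The cam is turning: its arm now runs from (470,388) to (588,335), and the post is against the fingers. I'll carry on.

```bash
python3 -m crank '[[-1,-0.1,-0.4,0.2,0,0,0.1],[-1,-0.1,-1,0.2,0,0,0.2],[-1,-0.2,-1.7,0.2,0,0,0.3],[-1,-0.1,-2.4,0.2,0,0,0.4],[-1,0,-3.1,0.2,0,0,0.5],[-1,0.2,-3.7,0.2,0,0,0.6],[-1,0.4,-4.3,0.2,0,0,0.7],[-1,0.8,-4.9,0.2,0,0,0.8],[-1,0.8,-4.9,0.2,0,0,0.8]]'
python3 - <<'E'
from go import *
where(); arc([.5,.4,.3,.2,.1,.05]);q=np.load('pose.npy')
p=r.camera('scene');u=proj(p,base(q,[[.03,0,.06]]))[0].astype(int);o=u-[100,75]
cv2.imwrite('pics/scene6.png',cv2.resize(p['color'][o[1]:o[1]+150,o[0]:o[0]+200,::-1],None,fx=4,fy=4,interpolation=cv2.INTER_CUBIC))
E
```

```text
clock: 5.37
ee_pos: [0.6206, 0.0007, 0.0849]
tcp_rot: [-0.639, 0.769, 0.001, 0.001]
force: [-0.8, 0.3, -0.4]
gripper_width: -0.0
t 5.3667 base xyz [0.1274 0.0472 0.0849] dir -1.071 F [-0.8  0.3 -0.4] w -0.0 q [-0.17  1.02  0.25  1.47 -0.34  0.7  -1.52]
[-0.1, -0.1, -0.0] [0.001, 0.002, -0.0] world [0.621 0.001 0.085]
[-0.2, -0.7, -0.0] [0.001, 0.002, 0.1] world [0.628 0.002 0.085]
[-0.3, -1.4, -0.0] [0.001, 0.002, 0.2] world [0.635 0.001 0.085]
[-0.3, -2.1, -0.0] [0.001, 0.002, 0.3] world [0.642 0.    0.085]
[-0.3, -2.7, -0.0] [0.001, 0.002, 0.4] world [ 0.648 -0.002  0.085]
[-0.2, -3.1, -0.0] [0.001, 0.002, 0.45] world [ 0.651 -0.003  0.085]
```

View pics/scene6.png

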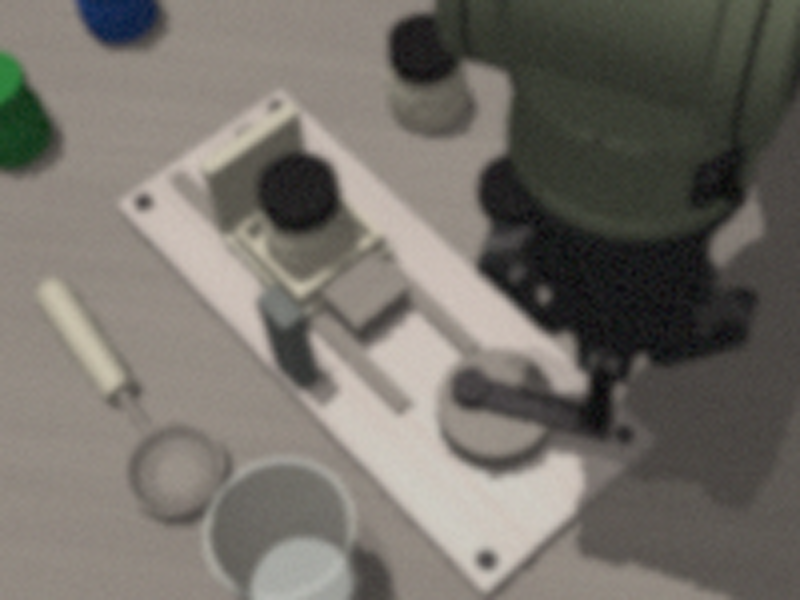

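```bash
python3 -m crank '[[-1,-0.2,-0.7,0,0,0,0.1],[-1,-0.3,-1.4,0,0,0,0.2],[-1,-0.3,-2.1,0,0,0,0.3],[-1,-0.3,-2.7,0,0,0,0.4],[-1,-0.3,-2.7,0,0,0,0.4]]'
cat >> go.py <<'E'
def look(name,angs,cam='scene'):
    q=np.load('pose.npy');p=r.camera(cam);u=proj(p,base(q,[[.09,0,.06]]))[0].astype(int);k=7;o=u-[56,42]
    im=cv2.resize(p['color'][o[1]:o[1]+84,o[0]:o[0]+112,::-1],None,fx=k,fy=k,interpolation=cv2.INTER_CUBIC);t=np.linspace(0,2*np.pi,40)
    def dr(P,c,cl=False): cv2.polylines(im,[((proj(p,base(q,P))-o+.5)*k).astype(int)],cl,c,1)
    for a,c in zip(angs,((0,255,255),(0,255,0),(255,0,255))):
        e=[.08+.065*np.cos(a),.065*np.sin(a)]
        dr([[.08,0,.043],[*e,.043],[*e,.09]],c); dr(np.c_[e[0]+.007*np.cos(t),e[1]+.007*np.sin(t),0*t+.09],c,True)
    dr([[.155,-.06,.012],[.155,.06,.012],[-.155,.06,.012],[-.155,-.06,.012]],(0,0,255),True)
    cv2.imwrite(f'pics/{name}.png',im)
E
python3 - <<'E'
from go import *
where(); arc([.1,.05,0,-.05]); look('scene7',[.2,.1,0])
E
```

```text
clock: 5.83
ee_pos: [0.6474, -0.0027, 0.0846]
tcp_rot: [-0.474, 0.881, 0.0, 0.0]
force: [-0.9, 0.2, 0.1]
gripper_width: -0.0002
t 5.8333 base xyz [0.1416 0.0242 0.0846] dir -1.47 F [-0.9  0.2  0.1] w -0.0 q [-0.2   1.07  0.37  1.36 -0.46  0.8  -1.84]
[-0.1, 0.0, -0.0] [0.0, 0.0, 0.0] world [ 0.648 -0.002  0.085]
[-0.2, -0.3, -0.0] [0.0, 0.0, 0.05] world [ 0.651 -0.003  0.085]
[-0.3, -0.7, -0.0] [0.0, 0.0, 0.1] world [ 0.654 -0.004  0.085]
[-0.3, -1.0, -0.0] [0.0, 0.0, 0.15] world [ 0.657 -0.005  0.085]
```

View pics/scene7.png

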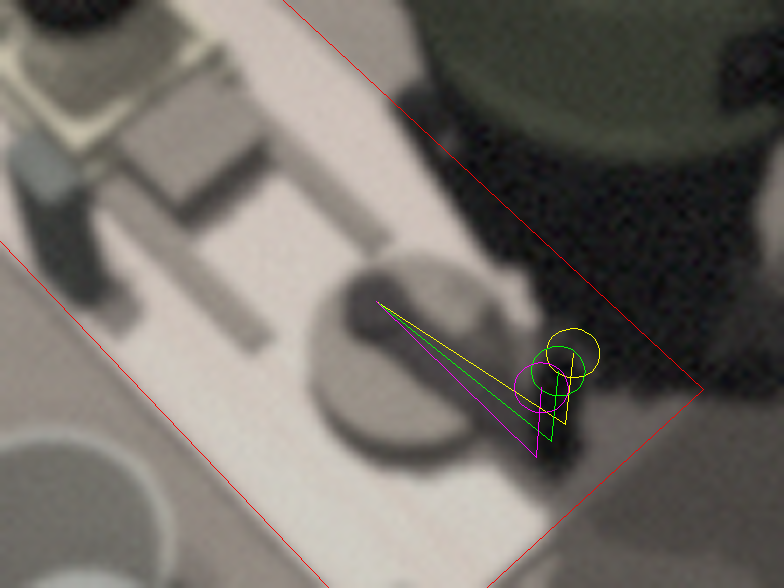

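The arm lies close to the green line (a≈0.1). I'll push to about 0.02, back off, lift, and measure with both cameras.

```bash
python3 -m crank '[[-1,-0.2,-0.3,0,0,0,0.05],[-1,-0.2,-0.55,0,0,0,0.08],[-1,-0.2,-0.55,0,0,0,0.08],[-1,-0.1,1.5,0,0,0,0.08],[-1,-0.1,3,-1,0,0,0.08],[-1,-0.1,5,-5,0,0,0.08],[-1,-0.1,8,-8,0,0,0.08],[-1,-0.1,12,-10,0,0,0.08],[-1,-0.1,14,-10,0,0,0.08],[-1,-0.1,14,-10,0,0,0.08]]'
python3 - <<'E'
from go import *
where(); look('scene8',[.1,.03,-.05]); look('top8',[.1,.03,-.05],'top')
E
```

```text
clock: 6.72
ee_pos: [0.528, 0.0783, 0.1861]
tcp_rot: [-0.443, 0.897, 0.001, 0.001]
force: [-1.4, 0.9, -0.3]
gripper_width: 0.0001
t 6.7167 base xyz [0.1289 0.168  0.1861] dir -1.54 F [-1.4  0.9 -0.3] w 0.0 q [-0.44  0.79  0.44  1.74 -0.48  0.73 -1.97]
```

View pics/scene8.png

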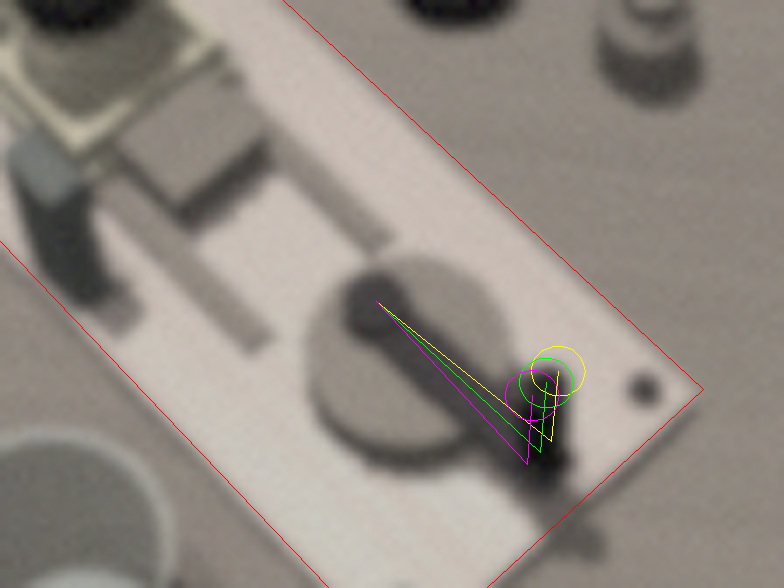

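View pics/top8.png

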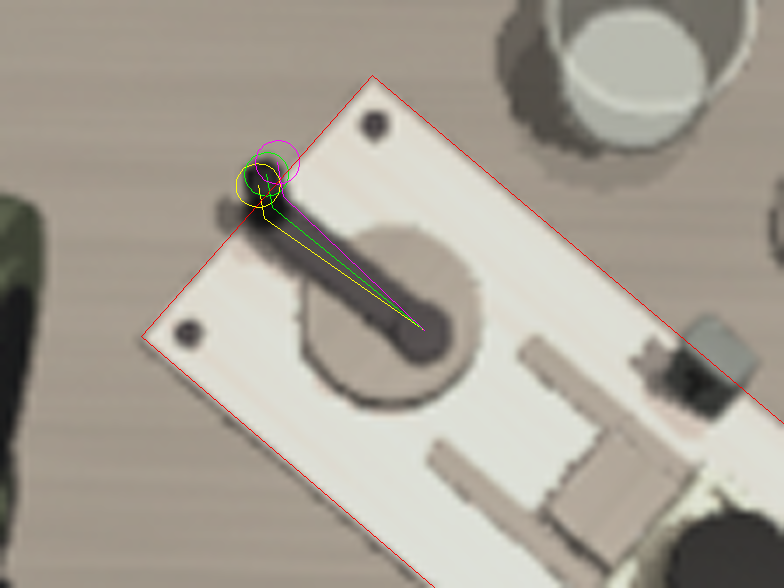

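```bash
cat > rect.py <<'E'
from go import *
def rect(p,z,x0,x1,y0,y1,res=.0005):
    q=np.load('pose.npy'); X,Y=np.meshgrid(np.arange(x1,x0,-res),np.arange(y1,y0,-res),indexing='ij')
    u=proj(p,base(q,np.c_[X.ravel(),Y.ravel(),0*X.ravel()+z])).astype(np.float32)
    return cv2.remap(p['color'],u[:,0].reshape(X.shape),u[:,1].reshape(X.shape),cv2.INTER_CUBIC),X,Y
E
python3 - <<'E'
from rect import *
for n in('top','scene'):
    p=r.camera(n); im,X,Y=rect(p,.043,.05,.16,-.05,.05); g=cv2.cvtColor(im,cv2.COLOR_RGB2GRAY).astype(float)
    pts=[]
    for x in np.arange(.098,.127,.002):
        i=np.argmin(abs(X[:,0]-x)); m=abs(Y[i])<.022
        l=g[i][m]; y=Y[i][m]; w=np.clip(100-l,0,None)
        # subpixel edges at half level around darkest
        k=np.argmin(cv2.GaussianBlur(l.reshape(1,-1),(15,1),0)); 
        lv=(l[k]+np.percentile(l,85))/2
        a=k
        while a>0 and l[a]<lv:a-=1
        b=k
        while b<len(l)-1 and l[b]<lv:b+=1
        pts.append((x,(y[a]+y[b])/2,y[a]-y[b]))
    pts=np.array(pts); f=np.polyfit(pts[:,0],pts[:,1],1); print(n,'slope',f[0],'y at axis',np.polyval(f,.08),'width',np.round(pts[:,2]*1e3,1), np.round(pts[:,1]*1e3,1))
    im2,_,_=rect(p,.09,.05,.16,-.05,.05)
    cv2.imwrite(f'pics/rect_{n}.png',np.hstack([cv2.resize(i[:,:,::-1],None,fx=1.8,fy=1.8) for i in(im,im2)]))
E
python3 -c "
import cv2,numpy as np
cv2.imwrite('pics/rect9.png',cv2.resize(np.hstack([cv2.imread('pics/rect_top.png'),cv2.imread('pics/rect_scene.png')]),None,fx=.55,fy=.55))"
```

```text
top slope 0.10758928571428562 y at axis 4.047619047615157e-05 width [18.  17.  17.5 18.  18.  17.5 18.  17.5 17.5 18.5 20.5 22.5 20.5 20.
 20.5] [2.5 2.5 2.7 2.5 2.5 2.7 3.  3.2 3.2 3.2 3.7 5.2 4.7 5.  5.2]
scene slope 0.08437499999999994 y at axis -0.0037000000000000427 width [17.5 18.  18.  18.  18.  18.  17.5 18.  17.5 17.5 17.5 17.  19.5 23.
 22. ] [-1.8 -1.5 -1.5 -1.5 -1.5 -1.5 -1.8 -1.5 -1.3 -1.3 -1.3 -1.  -0.3  1.5
  1. ]
```

View pics/rect9.png

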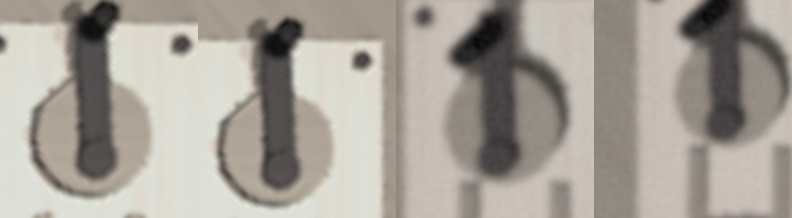

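```bash
cat > ang.py <<'E'
from rect import *
def arm_angle(shots=3,x0=.094,x1=.118):
    for n in('top','scene'):
        F=[];D=[]
        for _ in range(shots):
            p=r.camera(n); im,X,Y=rect(p,.043,.09,.125,-.024,.024,.0002); g=cv2.cvtColor(im,cv2.COLOR_RGB2GRAY).astype(float)
            P=[]
            for i in range(len(X)):
                x=X[i,0]
                if not x0<x<x1: continue
                l=cv2.GaussianBlur(g[i].reshape(1,-1),(9,1),0).ravel(); y=Y[i]; k=np.argmin(cv2.GaussianBlur(g[i].reshape(1,-1),(61,1),0)+1000*(abs(y)>.012))
                dl=np.gradient(l)
                hi=min(len(l),k+60);lo=max(0,k-60)
                # edges: gradient-weighted centroid of strongest edges
                a=lo+np.argmin(dl[lo:k+1]); b=k+np.argmax(dl[k:hi])
                def sub(c,sg):
                    s=slice(max(0,c-6),c+7); w=np.clip(sg*dl[s],0,None); return (w*y[s]).sum()/w.sum()
                P.append((x,sub(a,-1),sub(b,1)))
            P=np.array(P); f=[]
            for j in(1,2):
                v=P[:,j]; c=np.polyfit(P[:,0]-.08,v,1)
                for _ in range(3):
                    e=abs(v-np.polyval(c,P[:,0]-.08)); m=e<=np.percentile(e,80); c=np.polyfit(P[m,0]-.08,v[m],1)
                f.append(c)
            F.append(np.r_[f[0],f[1]])
        F=np.array(F); print(n,'left edge slope,y@axis(mm)',np.round(F[:,0],3),np.round(F[:,1]*1e3,1),'right',np.round(F[:,2],3),np.round(F[:,3]*1e3,1))
E
python3 -c "
from ang import *
arm_angle()
# plate-direction check per camera: edge of plate/rails
import numpy as np
for n in('top','scene'):
    p=r.camera(n); im,X,Y=rect(p,.016,.02,.06,-.03,.03,.0002); g=cv2.cvtColor(im,cv2.COLOR_RGB2GRAY).astype(float)
    cv2.imwrite(f'pics/rail_{n}.png',im[:,:,::-1])
"
```

```text
top left edge slope,y@axis(mm) [0.046 0.048 0.044] [10.1 10.  10.1] right [0.066 0.069 0.066] [-7.  -7.1 -7. ]
scene left edge slope,y@axis(mm) [0.027 0.008 0.   ] [6.1 6.5 6.7] right [0.063 0.03  0.047] [-11.6 -10.6 -11.4]
```

Arm angle measured as a≈0.045 ± 0.02 (top 0.056, scene 0.03). I'll nudge it about 0.04 rad further.

```bash
python3 -c "
from go import *
where(); arc([-.02],off=.035,z=.186);arc([-.02],off=.035);arc([-.02]);arc([-.02],off=.06,z=.186)"
```

```text
t 7.3167 base xyz [0.1283 0.1635 0.1841] dir -1.55 F [ 0.8 -0.6  0.1] w -0.0 q [-0.43  0.8   0.45  1.73 -0.48  0.73 -1.97]
[-1.5, -13.0, -0.2] [0.0, -0.0, 0.041] world [0.643 0.006 0.186]
[-1.5, -13.0, 9.9] [0.0, -0.0, 0.041] world [0.643 0.006 0.085]
[-1.4, -14.7, 9.9] [0.0, -0.0, 0.041] world [ 0.656 -0.005  0.085]
[-1.6, -10.5, -0.2] [0.0, -0.0, 0.041] world [0.624 0.023 0.186]
```

```bash
python3 -m crank '[[-1,-0.5,-4,0,0,0,0.04],[-1,-1,-8,0,0,0,0.04],[-1,-1.5,-12,0,0,0,0.04],[-1,-1.5,-12.8,0,0,0,0.04],[-1,-1.5,-12.8,0,0,0,0.04],[-1,-1.5,-12.8,3.5,0,0,0.04],[-1,-1.5,-12.8,7,0,0,0.04],[-1,-1.5,-12.8,9.9,0,0,0.04],[-1,-1.5,-12.8,9.9,0,0,0.04],[-1,-1.5,-12.8,9.9,0,0,0.04]]'; python3 -c "
from go import *
where(); arc([-.02])"
```

```text
clock: 8.15
ee_pos: [0.6404, 0.0085, 0.0853]
tcp_rot: [-0.42, 0.907, 0.0, -0.001]
force: [0.8, -0.7, 1.6]
gripper_width: -0.0
t 8.15 base xyz [0.1459 0.0368 0.0853] dir -1.589 F [ 0.8 -0.7  1.6] w -0.0 q [-0.24  1.07  0.41  1.39 -0.51  0.8  -1.93]
[0.0, -2.0, 0.0] [0.001, -0.001, 0.001] world [ 0.656 -0.005  0.085]
```

```bash
python3 -m crank '[[-1,0,-1,0,0,0,0],[-1,0,-1.6,0,0,0,0],[-1,0,-2,0,0,0,0],[-1,0,-2,0,0,0,0],[-1,0,-2,0,0,0,0]]'; python3 -c "
from go import *
where()"; python3 -m crank '[[-1,0,2,0,0,0,0],[-1,0,4,-2,0,0,0],[-1,0,6,-5,0,0,0],[-1,0,10,-9,0,0,0],[-1,0,13,-10,0,0,0],[-1,0,16,-10,0,0,0],[-1,0,16,-10,0,0,0]]';python3 -c "
from ang import *
where();arm_angle(); look('scene9',[.1,0.05,0]); look('top9',[.1,.05,0],'top')"
```

```text
clock: 8.57
ee_pos: [0.6565, -0.0049, 0.0862]
tcp_rot: [-0.42, 0.907, -0.0, 0.001]
force: [-0.2, -0.2, -0.2]
gripper_width: 0.0001
t 8.5667 base xyz [0.1457 0.0158 0.0862] dir -1.59 F [-0.2 -0.2 -0.2] w 0.0 q [-0.21  1.09  0.41  1.32 -0.5   0.84 -1.94]
clock: 9.15
ee_pos: [0.5307, 0.1033, 0.1869]
tcp_rot: [-0.422, 0.906, 0.002, 0.001]
force: [-1.0, 1.3, 0.1]
gripper_width: 0.0001
t 9.15 base xyz [0.15   0.1817 0.1869] dir -1.585 F [-1.   1.3  0.1] w 0.0 q [-0.49  0.8   0.47  1.71 -0.5   0.75 -2.04]
top left edge slope,y@axis(mm) [-0.05  -0.051 -0.051] [10.7 10.8 10.8] right [-0.051 -0.053 -0.052] [-5.5 -5.2 -5.6]
scene left edge slope,y@axis(mm) [-0.013  0.016 -0.08 ] [5.6 4.8 7.3] right [-0.032  0.023 -0.039] [-10.5 -12.2 -10.1]
```

View pics/scene9.png

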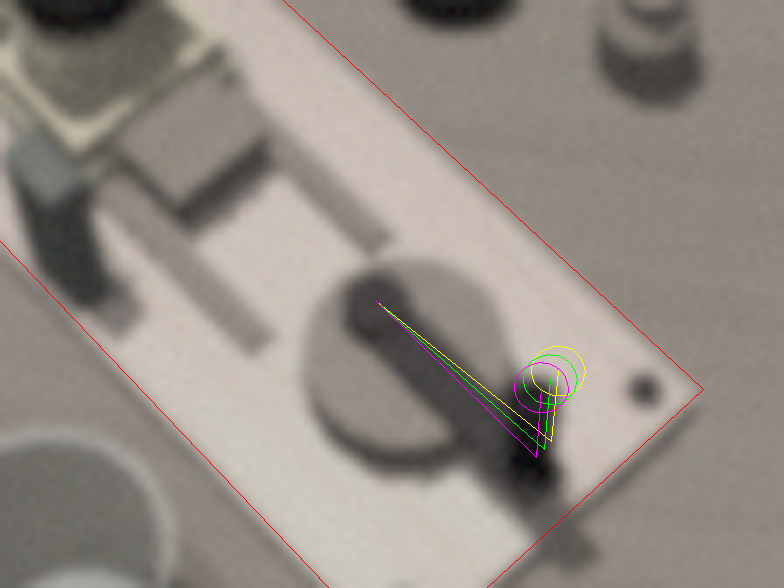

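View pics/top9.png

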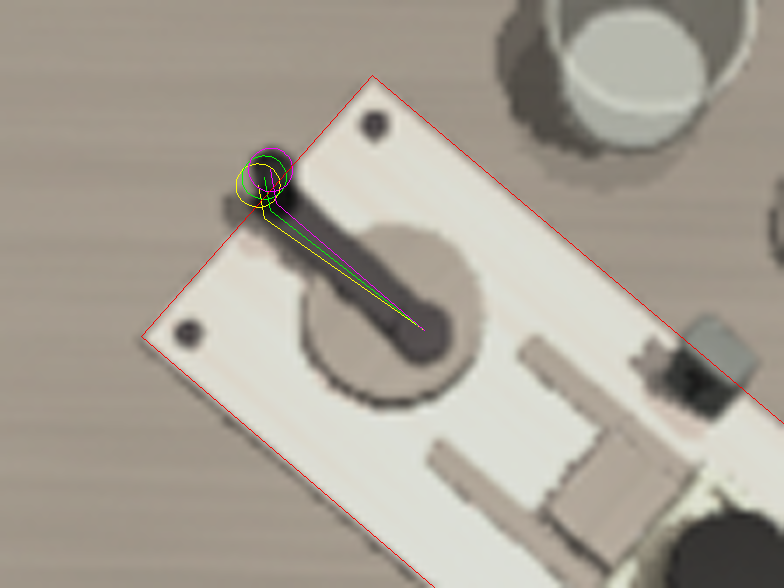

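Now for a firmer angle: I'll match a rendered arm-and-post silhouette to the dark pixels, with a free image shift.

```bash
cat > sil.py <<'E'
from rect import *
from scipy.optimize import minimize
t=np.linspace(0,2*np.pi,32)
def render(p,a,o,sz,k=8):
    im=np.zeros((sz[1]*k,sz[0]*k),np.float32); q=np.load('pose.npy'); c,s=np.cos(a),np.sin(a)
    def hull(P):
        P=np.array(P,float); W=np.c_[.08+c*P[:,0]-s*P[:,1],s*P[:,0]+c*P[:,1],P[:,2]]
        u=((proj(p,base(q,W))-o+.5)*k).astype(np.float32); cv2.fillConvexPoly(im,cv2.convexHull(u).astype(int),1.)
    hull([[x,y,z] for x in(0,.065) for y in(-.008,.008) for z in(.037,.043)])
    ring=lambda x,rr,z:np.c_[x+rr*np.cos(t),rr*np.sin(t),0*t+z]
    hull(np.r_[ring(0,.011,.035),ring(0,.011,.045)]); hull(np.r_[ring(.065,.007,.037),ring(.065,.007,.09)])
    return im
def fit():
    q=np.load('pose.npy')
    for n in('top','scene'):
        out=[]
        for _ in range(2):
            p=r.camera(n); g=cv2.cvtColor(p['color'],cv2.COLOR_RGB2GRAY).astype(np.float32)
            u=proj(p,base(q,[[.11,0,.05]]))[0].astype(int); sz=(50,50); o=u-25
            c=g[o[1]:o[1]+50,o[0]:o[0]+50]
            obs=np.clip((130-c)/60,0,1)   # dark
            k=8
            best=None
            for a in np.arange(-.16,.17,.02):
                m=cv2.GaussianBlur(render(p,a,o,sz),(0,0),6)
                for dx in np.arange(-2,2.1,.5):
                  for dy in np.arange(-2,2.1,.5):
                    mm=cv2.resize(cv2.warpAffine(m,np.float32([[1,0,dx*k],[0,1,dy*k]]),m.shape[::-1]),sz,interpolation=cv2.INTER_AREA)
                    w=cv2.dilate(mm,np.ones((5,5)))>.05
                    e=((mm-obs)**2)[w].mean()
                    if best is None or e<best[0]: best=(e,a,dx,dy)
                    sc.setdefault((n,round(a,2)),[]).append(e) 
            es={a:min(v) for (nn,a),v in sc.items() if nn==n}
            aa=np.array(sorted(es)); ee=np.array([es[a] for a in aa]); i=np.argmin(ee); s=slice(max(0,i-3),i+4); f=np.polyfit(aa[s],ee[s],2)
            out.append((round(-f[1]/2/f[0],3),[round(float(x),3) for x in best]))
        print(n,out)
sc={}
E
python3 -c "
from sil import *
fit()"
```

```text
top [(np.float64(-0.019), [0.03, -0.02, -1.0, 0.0]), (np.float64(-0.019), [0.03, -0.02, -1.0, 0.0])]
scene [(np.float64(-0.07), [0.036, -0.06, 0.5, 1.0]), (np.float64(-0.069), [0.036, -0.06, 0.5, 1.0])]
```

The estimates range from -0.07 to -0.02, and the contact geometry gives -0.034, so a ≈ -0.035 rad (2°). There the low-point offset changes by less than 0.01 mm, so I count the cam as square and go on to the carriage.

```bash
python3 -c "
from go import *
where(); rows([(-.14,0,.19,0),(-.14,0,.07,0)])"
```

```text
t 9.75 base xyz [0.1486 0.1758 0.1852] dir -1.59 F [-0.8 -0.5 -0.3] w -0.0 q [-0.48  0.81  0.47  1.7  -0.5   0.76 -2.04]
[28.5, -18.1, -0.5] [0.0, -0.0, -1.59] world [ 0.488 -0.236  0.19 ]
[28.5, -18.1, 11.5] [0.0, -0.0, -1.59] world [ 0.488 -0.236  0.07 ]
```

```bash
python3 -m crank '[[-1,2.5,-1,-1,0,0,-0.12],[-1,5,-2.5,-1,0,0,-0.24],[-1,7.5,-4,-1,0,0,-0.36],[-1,10,-6,-1,0,0,-0.48],[-1,12.5,-7.5,-1,0,0,-0.6],[-1,15,-9,-1,0,0,-0.72],[-1,17.5,-11,-1,0,0,-0.84],[-1,20,-12.5,-1,0,0,-0.96],[-1,22.5,-14,-1,0,0,-1.08],[-1,24,-15,-1,0,0,-1.2]]'; python3 -c "
from go import *
where(); rows([(-.14,0,.19,0),(-.14,0,.07,0)])"
```

```text
clock: 10.58
ee_pos: [0.4925, -0.1846, 0.1954]
tcp_rot: [0.86, -0.51, 0.0, 0.001]
force: [-0.1, -0.9, 0.4]
gripper_width: 0.0
t 10.5833 base xyz [-0.0972  0.0293  0.1954] dir -0.387 F [-0.1 -0.9  0.4] w 0.0 q [ 0.28  0.72  0.04  1.75 -0.04  0.68 -0.73]
[4.3, 2.9, 0.5] [0.001, -0.001, -0.387] world [ 0.488 -0.236  0.19 ]
[4.3, 2.8, 12.5] [0.001, -0.001, -0.387] world [ 0.488 -0.236  0.07 ]
```

```bash
python3 -m crank '[[-1,1.5,1,0,0,0,-0.12],[-1,3,2,0,0,0,-0.24],[-1,4.3,2.8,0,0,0,-0.36],[-1,4.3,2.8,0,0,0,-0.387],[-1,4.3,2.8,0,0,0,-0.387],[-1,4.3,2.8,3,0,0,-0.387],[-1,4.3,2.8,6,0,0,-0.387],[-1,4.3,2.8,6,0,0,-0.387]]'; python3 -c "
from go import *
where(); rows([(-.14,0,.07,0),(-.106,0,.07,0),(-.056,0,.07,0)])
p=r.camera('scene'); cv2.imwrite('pics/scene10.png',cv2.resize(p['color'][100:300,80:330,::-1],None,fx=3,fy=3,interpolation=cv2.INTER_CUBIC))
"
```

```text
clock: 11.25
ee_pos: [0.4879, -0.2308, 0.1314]
tcp_rot: [0.941, -0.337, -0.003, -0.0]
force: [0.4, 0.7, -1.7]
gripper_width: 0.0001
t 11.25 base xyz [-0.1359  0.0036  0.1314] dir -0.004 F [ 0.4  0.7 -1.7] w 0.0 q [ 0.42  0.84 -0.08  1.75  0.1   0.57 -0.4 ]
[0.4, 0.4, 6.1] [0.001, 0.006, -0.004] world [ 0.488 -0.236  0.07 ]
[0.4, -3.0, 6.1] [0.001, 0.006, -0.004] world [ 0.51 -0.21  0.07]
[0.4, -8.0, 6.1] [0.001, 0.006, -0.004] world [ 0.541 -0.171  0.07 ]
```

View pics/scene10.png

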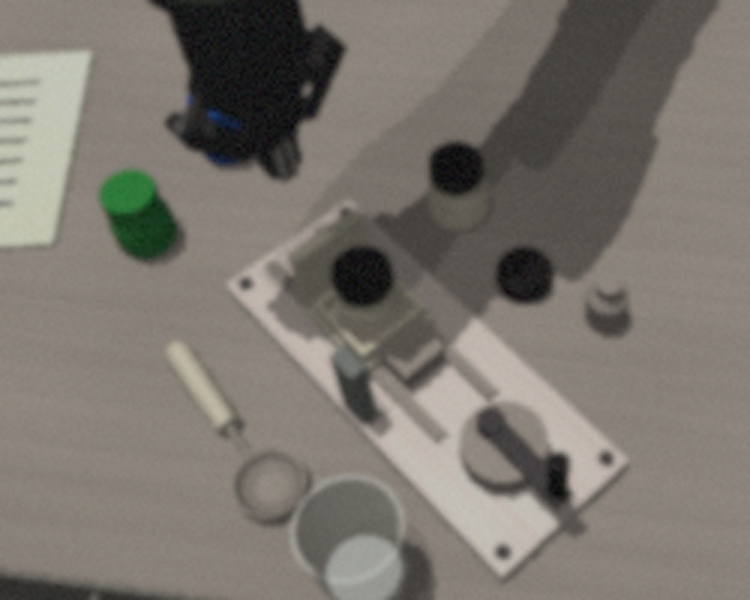

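The fingers hover behind the push plate, which is at (315,250) in this view. The cam arm points straight forward and the bystanders are where they were. Going down, then pushing.

```bash
python3 -m crank '[[-1,0.4,0.4,2,0,0,0],[-1,0.4,0.4,4,0,0,0],[-1,0.4,0.4,6,0,0,0],[-1,0.4,0.4,6,0,0,0],[-1,0.4,-1.5,6,0,0,0],[-1,0.4,-3,6,0,0,0],[-1,0.4,-4,6,0,0,0],[-1,0.4,-5,6,0,0,0],[-1,0.4,-5,6,0,0,0]]'; python3 -c "
from go import *
where(); rows([(-.106,0,.07,0),(-.056,0,.07,0)])
p=r.camera('scene'); cv2.imwrite('pics/scene11.png',cv2.resize(p['color'][100:300,80:330,::-1],None,fx=3,fy=3,interpolation=cv2.INTER_CUBIC))
"
```

```text
clock: 12.05
ee_pos: [0.5256, -0.1949, 0.0769]
tcp_rot: [0.942, -0.336, 0.001, -0.0]
force: [0.5, -0.0, 0.1]
gripper_width: 0.0001
t 12.05 base xyz [-0.0843 -0.0029  0.0769] dir -0.001 F [ 0.5 -0.   0.1] w 0.0 q [ 0.33  0.95 -0.05  1.7   0.09  0.49 -0.47]
[-0.3, 2.2, 0.7] [-0.001, -0.001, -0.001] world [ 0.51 -0.21  0.07]
[-0.3, -2.8, 0.7] [-0.001, -0.001, -0.001] world [ 0.541 -0.171  0.07 ]
```

View pics/scene11.png

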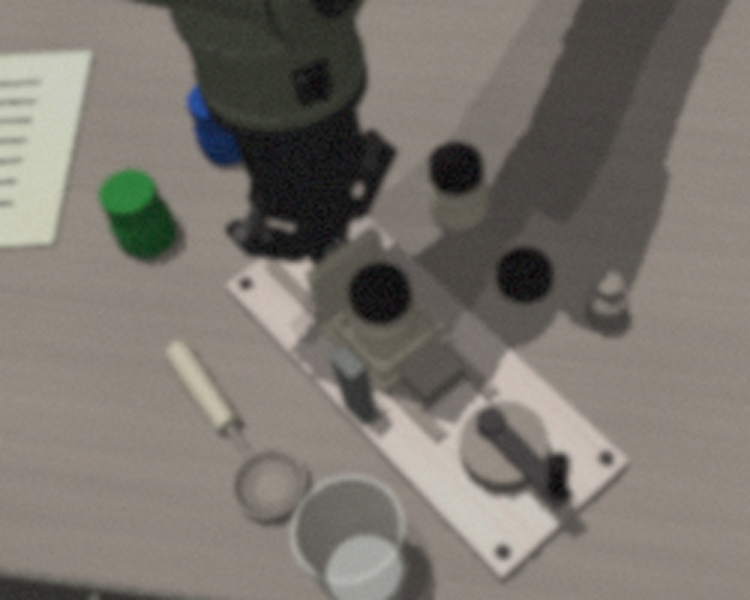

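The carriage is moving and the jar is still standing, its cap now at (380,293). Continuing slowly.

```bash
python3 -m crank '[[-1,-0.1,-0.5,0.3,0,0,0],[-1,-0.2,-1,0.5,0,0,0],[-1,-0.3,-1.5,0.5,0,0,0],[-1,-0.3,-2,0.5,0,0,0],[-1,-0.3,-2.4,0.5,0,0,0],[-1,-0.3,-2.6,0.5,0,0,0]]';  python3 -m crank '[[-1,0,-0.1,0,0,0,0],[-1,0,-0.2,0,0,0,0],[-1,0,-0.2,0,0,0,0]]'; python3 -c "
from go import *
where()"
```

```text
clock: 12.6
ee_pos: [0.539, -0.1744, 0.0708]
tcp_rot: [0.942, -0.337, 0.001, 0.0]
force: [-1.5, -3.6, 10.9]
gripper_width: 0.0001
clock: 12.85
ee_pos: [0.54, -0.1729, 0.0708]
tcp_rot: [0.942, -0.337, 0.001, -0.0]
force: [-2.0, -0.4, 11.1]
gripper_width: 0.0001
t 12.85 base xyz [-0.0582 -0.0002  0.0708] dir -0.003 F [-2.  -0.4 11.1] w 0.0 q [ 0.28  0.96 -0.05  1.68  0.08  0.5  -0.51]
```

```bash
for i in 1; do python3 -m crank '[[-1,0,-0.1,-0.1,0,0,0],[-1,0,-0.2,-0.1,0,0,0],[-1,0,-0.2,-0.1,0,0,0]]'; done; python3 -c "
from go import *
where()
p=r.camera('scene'); cv2.imwrite('pics/scene12.png',cv2.resize(p['color'][100:300,80:330,::-1],None,fx=3,fy=3,interpolation=cv2.INTER_CUBIC))"
```

```text
clock: 13.1
ee_pos: [0.5409, -0.1712, 0.0713]
tcp_rot: [0.942, -0.337, -0.0, 0.0]
force: [-1.1, -2.8, 1.0]
gripper_width: -0.0001
t 13.1 base xyz [-0.0563  0.0003  0.0713] dir -0.003 F [-1.1 -2.8  1. ] w -0.0 q [ 0.27  0.96 -0.04  1.68  0.08  0.5  -0.51]
```

View pics/scene12.png

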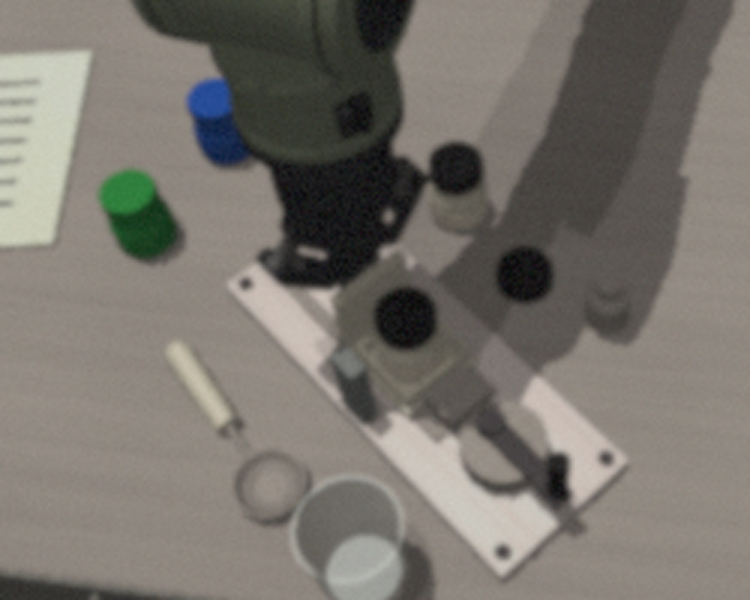

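```bash
for i in a b c; do python3 -m crank '[[-1,0,-0.1,0,0,0,0],[-1,0,-0.1,0,0,0,0]]' | grep -E 'ee_pos|force'; python3 -c "
from go import *
where()"; done
```

```text
ee_pos: [0.5415, -0.1704, 0.0713]
force: [-1.8, -1.5, 1.4]
t 13.3167 base xyz [-0.0552  0.0003  0.0713] dir -0.003 F [-1.8 -1.5  1.4] w 0.0 q [ 0.27  0.96 -0.04  1.68  0.08  0.5  -0.51]
ee_pos: [0.5422, -0.1695, 0.0712]
force: [-1.6, -2.7, 1.6]
t 13.4833 base xyz [-0.0541  0.0003  0.0712] dir -0.003 F [-1.6 -2.7  1.6] w 0.0 q [ 0.27  0.96 -0.04  1.68  0.08  0.5  -0.51]
ee_pos: [0.5422, -0.1695, 0.0713]
force: [-3.8, -6.4, 2.9]
t 13.65 base xyz [-0.0541  0.0003  0.0713] dir -0.003 F [-3.8 -6.4  2.9] w -0.0 q [ 0.27  0.96 -0.04  1.67  0.08  0.51 -0.51]
```

The carriage has stopped moving and the force is rising, about 2 mm from the predicted home, which is within calibration. One firmer press to confirm.

```bash
python3 -m crank '[[-1,0,-0.1,0,0,0,0],[-1,0,-0.2,0,0,0,0],[-1,0,-0.2,0,0,0,0]]' | grep -E 'ee_pos|force'; python3 -c "
from go import *
where()"
```

```text
ee_pos: [0.5423, -0.1694, 0.0713]
force: [-11.9, -13.5, 8.1]
t 13.9 base xyz [-0.054   0.0003  0.0713] dir -0.005 F [-11.9 -13.5   8.1] w 0.0 q [ 0.27  0.96 -0.04  1.67  0.08  0.51 -0.51]
```

It's firmly against a stop: 18 N and no further motion. Backing straight off, then up and away.

```bash
python3 -m crank '[[-1,0,0.8,0,0,0,0],[-1,0,2,0,0,0,0],[-1,0,4,0,0,0,0],[-1,0,5,-1,0,0,0],[-1,0,5,-4,0,0,0],[-1,0,5,-8,0,0,0],[-1,0,5,-12,0,0,0],[-1,0,8,-13,0,0,0],[-1,0,12,-13,0,0,0],[-1,0,16,-13,0,0,0]]';python3 -m crank '[[-1,0,4,0,0,0,0],[-1,0,8,0,0,0,0],[-1,0,12,0,0,0,0],[-1,0,15,0,0,0,0],[-1,0,15,0,0,0,0]]'
python3 - <<'E'
from sil import *
where(); fit()
q=np.load('pose.npy')
for n in('top','scene'):
    p=r.camera(n);u=proj(p,base(q,[[.03,0,.06]]))[0].astype(int);k=5;o=u-[75,60]
    im=cv2.resize(p['color'][o[1]:o[1]+120,o[0]:o[0]+150,::-1],None,fx=k,fy=k,interpolation=cv2.INTER_CUBIC)
    for x,c in((-.045,(0,0,255)),(-.057,(255,0,0))):
        cv2.polylines(im,[((proj(p,base(q,[[x,-.03,.085],[x,.03,.085],[x+.01,.03,.085],[x+.01,-.03,.085]]))-o+.5)*k).astype(int)],True,c,1)
    cv2.imwrite(f'pics/{n}13.png',im)
E
```

```text
clock: 14.73
ee_pos: [0.4419, -0.2918, 0.203]
tcp_rot: [0.942, -0.336, 0.001, 0.0]
force: [0.8, -1.6, -0.7]
gripper_width: 0.0004
clock: 15.15
ee_pos: [0.3423, -0.4119, 0.2019]
tcp_rot: [0.94, -0.34, -0.0, 0.001]
force: [0.0, -1.4, -0.9]
gripper_width: -0.0001
t 15.15 base xyz [-0.3683  0.002   0.2019] dir -0.01 F [ 0.  -1.4 -0.9] w -0.0 q [ 0.89  0.72 -0.14  1.7   0.14  0.73 -0.01]
top [(np.float64(-0.015), [0.027, -0.02, -1.0, 0.0]), (np.float64(-0.015), [0.027, -0.02, -1.0, 0.0])]
scene [(np.float64(-0.067), [0.05, -0.06, 0.0, 1.0]), (np.float64(-0.067), [0.05, -0.08, 0.5, 0.5])]
```

View pics/top13.png

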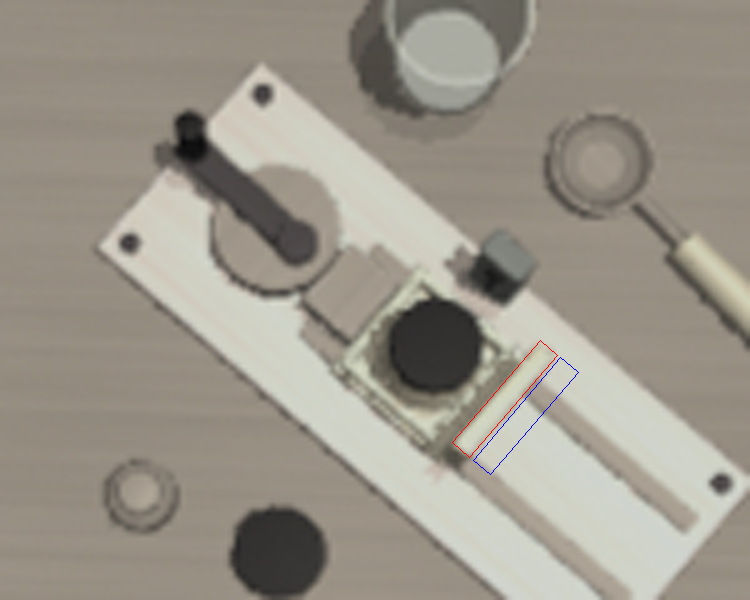

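View pics/scene13.png

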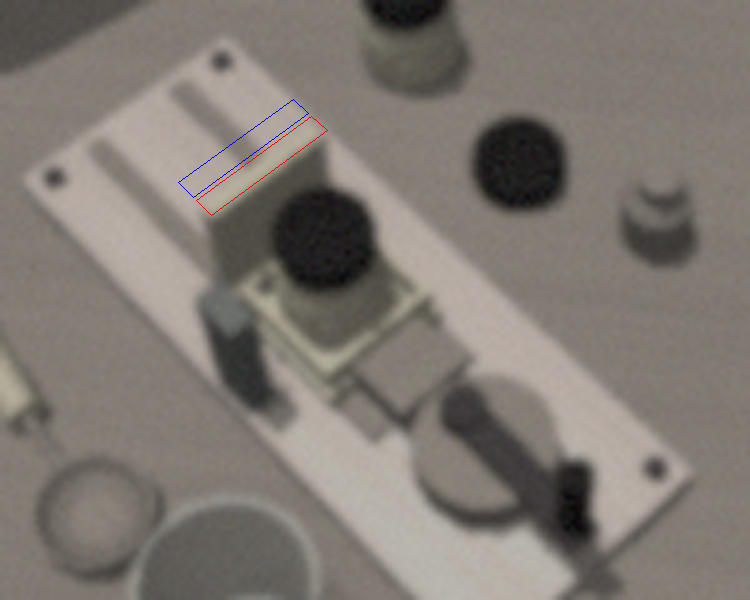

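Both views show the push plate on the predicted home outline (red), the jar upright in the nest and the cam low side at the nose. I'll check the bystanders against the start, then hand in.

Run:
```python
from go import *
for n in('top','scene'):
    p=r.camera(n); a=cv2.imread(f'pics/{n}0.png'); b=cv2.resize(p['color'][:,:,::-1],(800,600))
    x,y=(300,100) if n=='top' else (180,180)
    A,B=[cv2.cvtColor(i,cv2.COLOR_BGR2GRAY) for i in(a,b)]
    # local registration of bystander patches
    for nm,c in (({'spare':(437,368),'cap':(396,325),'weight':(353,307),'beaker':(451,163),'scoop':(515,228)} if n=='top' else {'spare':(363,252),'cap':(398,299),'weight':(441,313),'beaker':(308,440),'scoop':(245,380)})).items():
        t=A[c[1]-22:c[1]+22,c[0]-20:c[0]+20]; s=B[c[1]-32:c[1]+32,c[0]-30:c[0]+30]
        m=cv2.matchTemplate(s,t,cv2.TM_CCOEFF_NORMED); _,v,_,l=cv2.minMaxLoc(m); print(n,nm,round(v,2),(l[0]-10,l[1]-10))
where(); print(r.hand_in())
```

```text
top spare 1.0 (0, 0)
top cap 1.0 (0, 0)
top weight 1.0 (0, 0)
top beaker 1.0 (0, 0)
top scoop 1.0 (0, 0)
scene spare 1.0 (0, 0)
scene cap 0.98 (0, 0)
scene weight 1.0 (0, 0)
scene beaker 1.0 (0, 0)
scene scoop 1.0 (0, 0)
t 15.55 base xyz [-0.3605  0.001   0.2014] dir -0.001 F [ 0.4  0.  -0.3] w 0.0 q [ 0.88  0.72 -0.14  1.7   0.14  0.73 -0.02]
the job is handed in; nothing more can be done
None
```

The job is handed in at about 15.6 s. With the fingers shut, I pushed the cam post clockwise from about 1.8 rad to its low point in two pushes. Then I pushed the carriage by its white plate until it stopped against about 18 N, backed straight off and lifted clear.

- **Carriage:** in both cameras the push plate lies on the predicted home outline. The fingers stopped about 2 mm past the point I had predicted, which is within the camera calibration.
- **Jar and bystanders:** the sample jar is upright in its nest. The spare jar, beaker, cap, weight and scoop showed no shift from the start.
- **Cam angle:** my checks disagree slightly. The final silhouette match gave -0.015 rad from the top camera and -0.067 from the scene camera, and the finger contact point suggested -0.034. My best estimate is about 2° past square. I left it there because at 2° the low point shifts by less than 0.01 mm.

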